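# Third hand at the drilling jig: press the lug bracket on the sprung fence

## Task

Be my third hand at the dark steel jig: first swing the blue guide arm off the bed, right out to its stop on the left. Then set the pale aluminium lug bracket flat on the bed, one of its 84 mm sides facing the fence, square to it and centred on the white line, and push it against the sprung aluminium fence until the black pointers stand in the green band (never into the red). Finish while still holding it there with a steady push from the fingers, and leave the cork block, screw dish and spanner where they lie.

Things in the scene. Friction and masses are not known exactly. Their poses are not given: they have to be found in the camera images.
- jig: Fixed jig: dark steel bed 230 x 200 mm, 12 mm thick (x -100 to +130 mm). Origin under the bed on its white centre line; x runs along that line towards the fence (the push, away from the robot), y left, z up. Grey spring housing at x 80 to 125 mm, 130 mm wide, top 52 mm above the bench, with a colour scale from front to back: white, green, yellow, red. Place and yaw vary.
- fence_face (a point): Middle of the front face of the sprung fence, an aluminium pad 110 mm wide, 13.5 to 49.5 mm above the bench; the point is 31 mm above the bench, moves with the pad, and is at jig x = 40 mm at rest. Axes as the jig's. A white line marks the pad's middle; its two black pointers end in cross bars over the colour scale.
- fence (a joint): How far the fence is pushed back, in m: 0 at rest, 0.026 at its end. It pushes back with 3 N at 0, plus 0.5 N per mm (9 N at 12 mm), and springs back when let go. Pointers in the green: 0.008 to 0.016; yellow: 0.016 to 0.020; red: from 0.020.
- guide_arm (a joint): Swing of the blue guide arm about its upright hinge post, in rad: 0 with the knob over the middle of the bed (starts at 0 to 0.4), 1.75 at its stop, out to the left. Seen from above it opens clockwise: the knob goes first towards the robot, then left. It stays where it is left; about 1 N at the knob moves it.
- guide_pivot (a point): On the axis of the guide arm's hinge post, at jig x 70, y 130 mm, 94 mm above the bench (the arm's underside). Axes as the jig's. The arm is 22 mm wide, its top 106 mm above the bench; the post ends 114 mm above it.
- guide_knob (a point): Upright black knob (cylinder, 22 mm diameter) at the end of the guide arm, from 106 to 148 mm above the bench; the point is on its axis, 129 mm above the bench, 148 mm from the hinge axis. Can be pinched from above or pushed sideways.
- bracket: Loose pale aluminium lug bracket, about 0.3 kg: base 76 mm (x) by 84 mm (y), 14 mm thick; upright lug in its middle, 12 mm thick (x), 50 mm wide (y), rounded top with a brass eye, 66 mm above the underside. Origin: centre of the underside, z up. Same both ways round; its x must end parallel to the jig's x. Grasp the lug's flat faces from above.
- cork_block: Brown cork block 40 x 70 x 28 mm, lying on the bench to the left; origin under its centre. To be left alone; it may stand nearer or farther than the bracket.
- screw_dish: Round tin dish of screws, 69 mm across, 22 mm high, near the right front; origin under its centre. To be left alone.
- spanner: Spanner 24 x 164 x 9 mm lying on the bench between the jig and the bracket's side, its length (y) pointing away from the robot; origin under its centre. To be left alone.
Mind the look-alikes: they are no part of the job. What is shaped like the bracket but turquoise is not meant.

How it is judged:
By the outcome, as a careful person would: the job done as asked, in the order asked, and still so for the second after the job is handed in, while the arm keeps its last pose, push and grip.
It also fails if it takes over 64 s, if anything falls off the work surface, if the arm or the gripper's body presses on something with over 40 N, if the wrist force passes 120 N, or if a joint passes its speed limit or range.

## Robot

A 6-joint arm with a two-finger parallel gripper is mounted at the origin on a cart in front of the work surface, level with it; the furniture and walls round the work are solid. World frame = base frame: x ahead of the robot, y to its left, z up, the work surface at z = 0. Lengths are in mm, angles in degrees, forces in N, time in s.
With the tool pointing down it reaches from about 350 to 875 mm from the base axis. Payload 4.2 kg.
Tool frame: the origin (TCP) lies at the very end of the fingers, on their centre line; the grasp point (between the pads) lies manip.grip_point_offset behind it (manip.grip_point_offset is the distance from the TCP to the grasp point, in mm); z points along the fingers, x is the direction in which the jaws open and shut, and the axes are right-handed (so a half turn about z gives the same grasp; the last joint's range is limited). The gripper opens to 85 mm and grips with 20 to 120 N. Pads are 22 mm wide; open, the fingers measure 114 mm over their backs; the gripper's body (76 mm by 85 mm) begins 54 mm behind the grasp point. The pads swing forward as they close: fully open they stand 13 mm farther back than shut.
Start: joints at [87.983, 22.042, 0.453, 0, -68.411, -14.817], TCP at [180.962, 598.207, 231.312] pointing down, gripper open.
Joint ranges: [-179.83, 179.83], [-69.29, 118.12], [-61.27, 80.66], [-181.25, 117.63], [-171.15, -9.14], [-177.46, 177.46]. Speed limits (degrees/s): [159.86, 159.86, 180, 180, 180, 180].

## Interface

Orientations are given as a 3x3 rotation matrix whose columns are the frame's x, y, z axes.
In Python, from station import sensors, viewer, manip gives the robot as it stands.
- The arm moves only by the tool carry_out, never from a script. Its argument "series" is a list of rows, each a list of 3 entries, a list of its own where there are three numbers: the shift along the tool's x, y, z as a fraction of full scale, then the turn, a rotation vector about the tool's x, y, z as a fraction of full scale, then the gripper's target within -1 to 1 (shut at 1, half-way at 0, fully open at -1). A call has 1 to 10 rows; each row is the pose to reach, as a shift and turn from the pose commanded when the call began, along the tool's axes at that moment; what a row does not reach only later rows make up. Full scale, the value 1, is 250 mm for a shift and 45 degrees for a turn. A row lasts 1/10 s, in which the tool goes at most 50 mm and 8.59 degrees, less where a joint would pass 70% of its speed; a pose out of reach is approached as far as the arm can. A call with a number of a shift or a turn outside -1 to 1 is refused whole. A call with a gripper value outside its range is refused whole. The fingers move at their own pace and stop on an object; the grip force is fixed at half the most. Time passes only in rows, so rows that repeat a pose let the fingers close. It gives the time, the measured TCP pose, the force and the opening at its end, in the units of the state.
- sensors.get_state(): the state, without advancing time (a new reading comes with each control period).
- viewer.get_image(name): name is "scene" or "top" or "wrist"; returns a dict with "pixels" (480x640x3 uint8, red, green, blue), "fx", "fy", "cx", "cy" (pixels), "R" (3x3) and "t" (3): a world point X has camera coordinates R X + t. Camera axes: x right, y down, z forward; pixel columns grow to the right and rows downward; lengths in mm; the calibration is good to about 2 mm. A picture is of the moment at which its call begins. There is no depth.
- manip.sign_off(): hands the job in, once; it reports no verdict.
The state is a dict: "t": time; "joint_positions": joint angles; "joint_vel": joint speeds; "tau": joint torques, N m; "ee_pos": TCP position; "tool_rot": TCP orientation; "force": force on the tool from outside, world axes, zero at the start; "wrist_torque": the same for the moment, N m; "finger_gap": opening from 0.0 (shut) to 1.0 (fully open).
Only numpy, scipy, OpenCV 4.12 (cv2) and the standard library are available. Lean on these libraries where they do the work, as an engineer would, in place of code of your own. Each camera call takes 0.05 s, during which the arm holds its last target. There are 200 camera calls.

## Working session

There is one attempt and no reset: what is moved stays moved. The work goes in short steps, Python scripts to look and compute and a tool call to move; the robot and the scene stay as the last step left them, time stands still between calls to the robot, and variables do not carry over. Pictures are saved under pics/ and viewed, on a budget of 10 in all, crops included, one or two more only if the job needs it, and the job is handed in when it is done.

Besides the shell and the picture viewer there is one more tool, called after ">>>" by a JSON object that holds its "name" and its "arguments". carry_out: Moves the arm, as the interface text tells. Shift numbers are shares of 250 mm and turn numbers shares of 45 degrees, none past 1 either way. Its arguments: {"type":"object","properties":{"series":{"type":"array","items":{"type":"array"}}},"required":["series"]}

```bash
ls; mkdir -p pics; python3 - <<'E'
from station import sensors, viewer, manip
import cv2, numpy as np, pickle
print(sensors.get_state(), manip.grip_point_offset)
for n in ("top","scene"):
    d=viewer.get_image(n); pickle.dump(d,open(f"pics/{n}0.pkl","wb"))
    cv2.imwrite(f"pics/{n}0.png",d["pixels"][:,:,::-1]); print(n,d["fx"],d["cx"],d["cy"],d["R"],d["t"], -np.array(d["R"]).T@d["t"])
E
```

```text
pics
{'t': 0.0, 'joint_positions': array([ 8.79839123e+01,  2.20915538e+01,  3.80239635e-01, -2.92761437e-02,
       -6.84106948e+01, -1.48189730e+01]), 'joint_vel': array([-0.02682417,  0.03053737,  0.03946538,  0.09551687, -0.00841199,
       -0.04128238]), 'tau': array([ 2.10531198e-04, -3.92294168e+01,  1.88400006e+01,  4.18600693e+00,
       -4.65974532e-03,  3.01854861e-06]), 'ee_pos': array([180.79670939, 597.67463027, 230.21562788]), 'tool_rot': array([[-2.89797382e-01, -9.57087862e-01, -5.49737208e-04],
       [-9.57085537e-01,  2.89797891e-01, -2.11137779e-03],
       [ 2.18008674e-03, -8.57262255e-05, -9.99997620e-01]]), 'force': array([ 0.29254164, -0.67018729,  0.07297808]), 'wrist_torque': array([ 0.09901489, -0.00233978, -0.01002358]), 'finger_gap': 1.002692112292048} 18.700000000000003
top 588.9837457575017 326.7859776668547 231.62732535507214 [[ 0.00720671 -0.99994426  0.00771604]
 [-0.99921112 -0.00750235 -0.03899805]
 [ 0.03905376 -0.0074289  -0.9992095 ]] [ -61.94289088  503.1826476  1342.2242816 ] [ 450.81319619  -48.19313349 1361.2643405 ]
scene 530.2207763020896 315.4737014520332 245.08508044993218 [[-0.15261872 -0.98817172 -0.01497235]
 [-0.84201864  0.13794775 -0.52151225]
 [ 0.51740906 -0.06698554 -0.85311242]] [ 42.17886242 487.77936352 918.36034792] [ -58.01136553   35.90875069 1038.47904921]
```

View pics/top0.png

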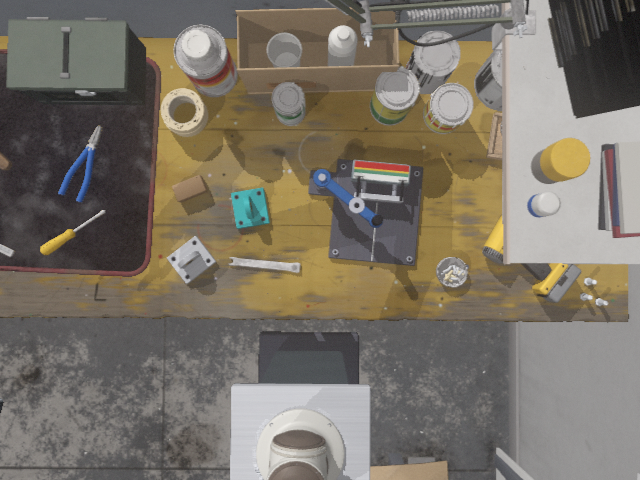

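View pics/scene0.png

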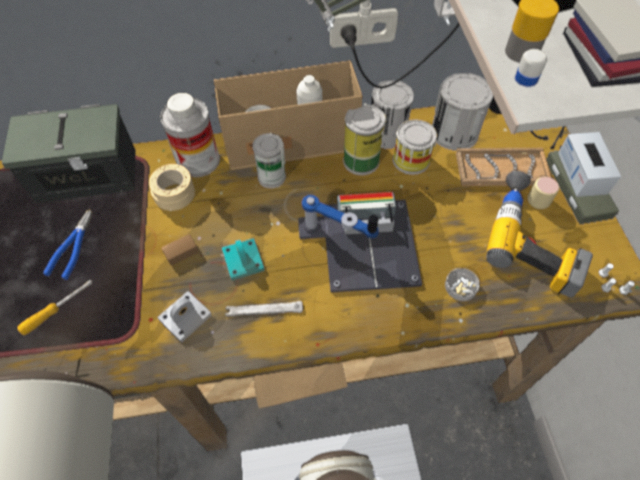

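Candidates for the bracket: the pale grey one at top (192,262) and scene (185,317), and the turquoise one at top (250,208) and scene (242,258), which is the look-alike. I choose the pale one. The jig bed is at top (376,212), hinge (321,178), knob (376,220). The cork is at (190,188), the spanner at (265,265) and the dish at (452,272).

```bash
cat > h.py <<'E'
import numpy as np, cv2, pickle
def ray(d,uv,z):
    R=np.array(d["R"]);t=np.array(d["t"]);c=-R.T@t
    uv=np.atleast_2d(uv).astype(float)
    v=np.c_[(uv[:,0]-d["cx"])/d["fx"],(uv[:,1]-d["cy"])/d["fy"],np.ones(len(uv))]@R
    return c+v*((z-c[2])/v[:,2])[:,None]
def proj(d,X):
    p=np.atleast_2d(X)@np.array(d["R"]).T+d["t"]
    return np.c_[p[:,0]/p[:,2]*d["fx"]+d["cx"],p[:,1]/p[:,2]*d["fy"]+d["cy"]]
E
python3 - <<'E'
from h import *
d=pickle.load(open("pics/top0.pkl","rb")); im=d["pixels"]
hsv=cv2.cvtColor(im,cv2.COLOR_RGB2HSV)
def blob(m,x0,y0,x1,y1):
    k=np.zeros(m.shape,np.uint8);k[y0:y1,x0:x1]=m[y0:y1,x0:x1]
    c=max(cv2.findContours(k,cv2.RETR_EXTERNAL,cv2.CHAIN_APPROX_NONE)[0],key=cv2.contourArea);return c
m=((hsv[...,1]<60)&(hsv[...,2]>95)).astype(np.uint8)
c=blob(m,160,230,224,292); b=cv2.boxPoints(cv2.minAreaRect(c)); P=ray(d,b,14)
print("bracket",b.round(1).tolist(),P.round(1).tolist(),P.mean(0),[np.linalg.norm(P[i]-P[i-1]) for i in range(4)])
print([np.degrees(np.arctan2(*(P[i]-P[i-1])[[1,0]])) for i in range(4)])
# bed: white line & corners
l=((hsv[...,1]<60)&(hsv[...,2]>140)).astype(np.uint8)
ys,xs=np.where(l[226:264,366:384]);L=ray(d,np.c_[xs+366,ys+226],12)
v=cv2.fitLine(L[:,:2].astype(np.float32),cv2.DIST_HUBER,0,.01,.01).ravel();print("line",len(xs),v,np.degrees(np.arctan2(v[1],v[0])))
a=im[225:300,155:230];e=im[150:275,305:430]
cv2.imwrite("pics/c1.png",np.hstack([cv2.resize(a,(300,500//1*1),interpolation=2) if 0 else cv2.copyMakeBorder(cv2.resize(a,None,fx=4,fy=4,interpolation=2),0,200,0,0,0),cv2.resize(e,None,fx=4,fy=4,interpolation=2)])[:,:,::-1])
E
```

```text
bracket [[155.0, 279.3999938964844], [184.6999969482422, 223.89999389648438], [224.10000610351562, 245.0], [194.39999389648438, 300.5]] [[391.8, 332.1, 14.0], [518.6, 266.7, 14.0], [471.0, 176.2, 14.0], [344.5, 241.8, 14.0]] [431.47334775 254.21010376  14.        ] [np.float64(101.8898228824733), np.float64(142.6977521191077), np.float64(102.30359652231678), np.float64(142.5702000830017)]
[np.float64(62.36857105347717), np.float64(-27.266498152968136), np.float64(-117.70172585874745), np.float64(152.56757082599268)]
line 29 [ 9.9559182e-01 -9.3792237e-02  4.7826410e+02 -1.6366281e+02] -5.381809
```

View pics/c1.png

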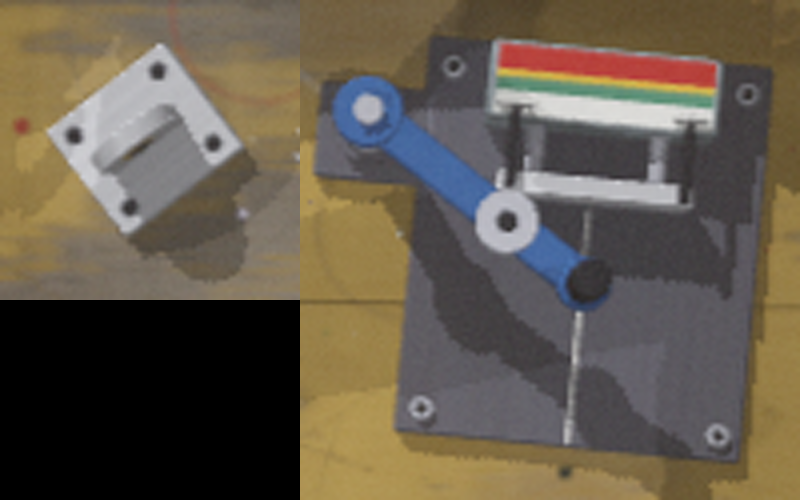

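The crop shows the pale bracket with its corners at (195,236), (216,262), (187,283) and (167,257), and its lug running lower-left to upper-right. The bed corners are (337,159), (423,167), (329,257) and (414,265), with the hinge at (322,177) and the knob at (377,220).

```bash
python3 - <<'E'
from h import *
d=pickle.load(open("pics/top0.pkl","rb"))
an=lambda v:np.degrees(np.arctan2(v[1],v[0]))
B=ray(d,[[195,236.2],[215.7,262.5],[187,283.5],[167,257.5]],14)
print("br",B.mean(0),[ (np.linalg.norm(B[i]-B[i-1]),an(B[i]-B[i-1])) for i in range(4)])
J=ray(d,[[337.5,159.2],[423,167.5],[414.5,265],[328.7,257.5]],12)
print("jig",J.mean(0),[ (np.linalg.norm(J[i]-J[i-1]),an(J[i]-J[i-1])) for i in range(4)])
c=J.mean(0)[:2]; yaw=np.radians(an(J[0]-J[3]+J[1]-J[2])); R=np.array([[np.cos(yaw),-np.sin(yaw)],[np.sin(yaw),np.cos(yaw)]])
o=c-R@[15,0]; print("origin",o,np.degrees(yaw))
p=o+R@[70,130]; h=ray(d,[322,176.7],114)[0]; k=ray(d,[377.5,220],148)[0]
print("pivot",p,"seen",h,"knob",k,"ang",an(k-h),"knob jig",R.T@(k[:2]-o),"dist",np.linalg.norm(k[:2]-h[:2]))
E
```

```text
br [436.59915526 250.63160402  14.        ] [(np.float64(79.8324322858383), np.float64(-52.07388558051629)), (np.float64(76.63888933767448), np.float64(-141.12899008737054)), (np.float64(80.58658570485633), np.float64(126.75341742121127)), (np.float64(74.9810320986972), np.float64(38.32848268709419))]
jig [ 549.19541368 -170.84127565   12.        ] [(np.float64(227.1789994842231), np.float64(-4.715005533837021)), (np.float64(198.04051684112787), np.float64(-95.09067217698787)), (np.float64(225.41688894586625), np.float64(175.08694342388483)), (np.float64(197.25762399480305), np.float64(85.42005640741071))]
origin [ 534.24832014 -169.58254818] -4.813645514381119
pivot [614.91039474 -45.91513242] seen [616.39860818 -46.44416782 114.        ] knob [ 523.04185099 -161.74071076  148.        ] ang -128.99743607372284 knob jig [-11.82499192   6.87378578] dist 148.3535538066798
```

```bash
cat >> h.py <<'E'
from station import sensors
def plan(wps):
    """wps: (x,y,z,yaw of tool x in degrees) -> shift and turn fractions from the present pose"""
    s=sensors.get_state();T=s["tool_rot"];y0=np.degrees(np.arctan2(T[1,0],T[0,0]))
    print("now",s["ee_pos"].round(1),"yaw",round(y0,2),"t",round(s["t"],2),"F",s["force"].round(1),"gap",round(s["finger_gap"],3),"j",s["joint_positions"].round(0))
    for w in wps:
        w=np.array(w,float);sh=T.T@(w[:3]-s["ee_pos"])/250
        dy=(w[3]-y0+180)%360-180
        if "tilt" in globals() or True:
            c,n=np.cos(np.radians(w[3])),np.sin(np.radians(w[3]))
            rv=cv2.Rodrigues(T.T@np.array([[c,n,0],[n,-c,0],[0,0,-1.]]))[0].ravel()
        print(w,"->",sh.round(3).tolist(),(np.degrees(rv)/45).round(3).tolist())
E
python3 - <<'E'
from h import *
plan([(300,345,230,-144.3)])
E
```

```text
now [180.8 597.8 230.3] yaw -106.84 t 0.1 F [ 0.1  0.4 -0.3] gap 1.002 j [ 88.  22.   0.  -0. -68. -15.]
[ 300.   345.   230.  -144.3] -> [0.83, -0.749, 0.003] [-0.001, -0.002, 0.832]
```

>>> {"name": "carry_out", "arguments": {"series": [[[0.83,-0.75,0],[0,0,0.83],0.2],[[0.83,-0.75,0],[0,0,0.83],0.2],[[0.83,-0.75,0],[0,0,0.83],0.2],[[0.83,-0.75,0],[0,0,0.83],0.2],[[0.83,-0.75,0],[0,0,0.83],0.2],[[0.83,-0.75,0],[0,0,0.83],0.2]]}}

```text
t: 0.7
ee_pos: [300.7, 341.9, 231.1]
tool_rot: [[-0.812, -0.583, -0.001], [-0.583, 0.812, -0.001], [0.001, -0.0, -1.0]]
force: [0.9, 0.3, -0.9]
finger_gap: 0.395
```

```bash
python3 - <<'E'
from h import *
plan([(410,90,230,-181.6)])
E
```

```text
now [300.7 341.9 231.1] yaw -144.33 t 0.7 F [ 0.9  0.3 -0.9] gap 0.395 j [ 69.   5. -22.  -0. -63. -34.]
[ 410.    90.   230.  -181.6] -> [0.232, -1.074, 0.005] [-0.001, -0.001, 0.828]
```

>>> {"name": "carry_out", "arguments": {"series": [[[0.23,-1.0,0],[0,0,0.8],0.2],[[0.23,-1.0,0],[0,0,0.8],0.2],[[0.23,-1.0,0],[0,0,0.8],0.2],[[0.23,-1.0,0],[0,0,0.8],0.2],[[0.23,-1.0,0],[0,0,0.8],0.2],[[0.23,-1.0,0],[0,0,0.8],0.2]]}}

```text
t: 1.3
ee_pos: [400.4, 104.8, 231.0]
tool_rot: [[-1.0, 0.01, -0.001], [0.01, 1.0, -0.001], [0.001, -0.001, -1.0]]
force: [-0.1, -0.1, -0.1]
finger_gap: 0.401
```

```bash
python3 - <<'E'
from h import *
plan([(450,-140,230,-195)])
E
```

```text
now [400.4 104.8 231. ] yaw 179.41 t 1.3 F [-0.1 -0.1 -0.1] gap 0.401 j [ 37.   1. -27.   0. -62. -38.]
[ 450. -140.  230. -195.] -> [-0.209, -0.977, 0.005] [-0.001, -0.001, 0.32]
```

Move to a viewpoint from which the wrist camera sees the jig before descending.

>>> {"name": "carry_out", "arguments": {"series": [[[-0.21,-0.98,0],[0,0,0.32],0.2],[[-0.21,-0.98,0],[0,0,0.32],0.2],[[-0.21,-0.98,0],[0,0,0.32],0.2],[[-0.21,-0.98,0],[0,0,0.32],0.2],[[-0.21,-0.98,0],[0,0,0.32],0.2],[[-0.21,-0.98,0],[0,0,0.32],0.2],[[-0.21,-0.98,0],[0,0,0.32],0.2]]}}

```text
t: 2.0
ee_pos: [451.4, -137.0, 230.6]
tool_rot: [[-0.967, 0.255, -0.002], [0.255, 0.967, 0.0], [0.002, -0.0, -1.0]]
force: [-0.5, 1.4, -0.6]
finger_gap: 0.403
```

```bash
python3 - <<'E'
from h import *
from station import viewer
d=viewer.get_image("wrist");pickle.dump(d,open("pics/w1.pkl","wb"));cv2.imwrite("pics/w1.png",d["pixels"][:,:,::-1])
print(proj(d,[[523,-161.7,148],[615,-46,114]]))
plan([(523,-161.7,200,-195),(523,-161.7,115,-195)])
E
```

```text
[[203.23670194 240.31078055]
 [161.92804727 376.82783906]]
now [ 451.4 -136.   230.8] yaw 165.38 t 2.05 F [-0.7  0.6  0.3] gap 0.401 j [  3.   7. -20.  -0. -63. -18.]
[ 523.  -161.7  200.  -195. ] -> [-0.303, -0.027, 0.123] [0.0, -0.001, 0.009]
[ 523.  -161.7  115.  -195. ] -> [-0.304, -0.027, 0.463] [0.0, -0.001, 0.009]
```

View pics/w1.png

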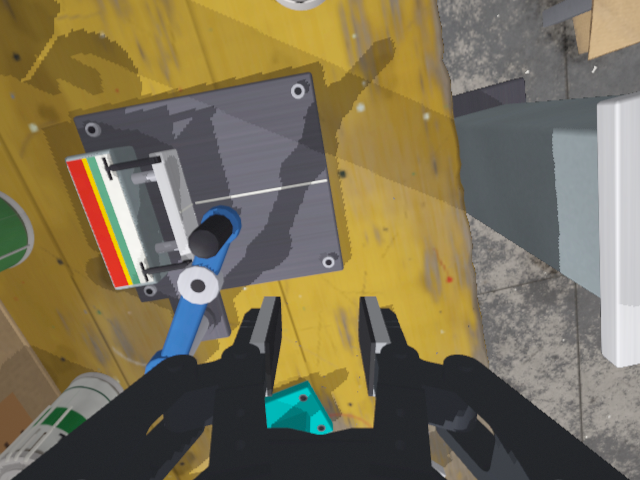

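The wrist view shows the knob top at (203,243), within 3 px of the prediction, the white line from (197,203) to (327,181), and bed corners at (314,73), (342,268) and (75,117).

>>> {"name": "carry_out", "arguments": {"series": [[[-0.3,-0.03,0],[0,0,0],0.2],[[-0.3,-0.03,0],[0,0,0],0.2],[[-0.3,-0.03,0],[0,0,0],0.2],[[-0.3,-0.03,0.25],[0,0,0],0.2],[[-0.3,-0.03,0.44],[0,0,0],0.2],[[-0.3,-0.03,0.44],[0,0,0],0.2]]}}

```text
t: 2.65
ee_pos: [518.1, -160.0, 116.5]
tool_rot: [[-0.968, 0.25, -0.011], [0.25, 0.968, 0.002], [0.011, -0.001, -1.0]]
force: [-0.7, -0.0, -0.5]
finger_gap: 0.401
```

```bash
python3 - <<'E'
from h import *
d=pickle.load(open("pics/w1.pkl","rb"))
P=ray(d,[[197,203],[327,181],[314,73],[342,268],[75,117]],12);an=lambda v:np.degrees(np.arctan2(v[1],v[0]))
print(P.round(1),"line",an(P[0]-P[1]),"front",an(P[3]-P[2])-90,"side",an(P[4]-P[2]))
c=np.array([615.5,-46])
def arc(a,z=120,off=-66): # a: arm angle
    p=c+148*np.array([np.cos(np.radians(a)),np.sin(np.radians(a))]);return (*p,z,a+off)
plan([arc(a) for a in (-135,-143,-151,-159,-166)])
E
```

```text
[[ 570.9 -168.6   12. ]
 [ 437.8 -156.7   12. ]
 [ 425.  -254.8   12. ]
 [ 445.4  -61.9   12. ]
 [ 652.4 -275.3   12. ]] line -5.095771757126302 front -6.035242920488159 side -5.148700868476803
now [ 518.1 -160.   116.5] yaw 165.51 t 2.65 F [-0.7 -0.  -0.5] gap 0.401 j [ -0.  21. -20.  -0. -50. -14.]
[ 510.84819638 -150.65180362  120.         -201.        ] -> [0.037, 0.029, -0.014] [-0.002, -0.014, 0.145]
[ 497.30194451 -135.06862343  120.         -209.        ] -> [0.105, 0.076, -0.013] [-0.003, -0.014, 0.322]
[ 486.05628334 -117.7518238   120.         -217.        ] -> [0.166, 0.132, -0.012] [-0.004, -0.014, 0.5]
[ 477.33009688  -99.03845653  120.         -225.        ] -> [0.219, 0.195, -0.012] [-0.005, -0.014, 0.678]
[ 471.89623251  -81.80444055  120.         -232.        ] -> [0.257, 0.257, -0.012] [-0.006, -0.013, 0.834]
```

>>> {"name": "carry_out", "arguments": {"series": [[[0.037,0.03,-0.01],[0,0,0.15],0.2],[[0.105,0.075,-0.01],[0,0,0.32],0.2],[[0.165,0.13,-0.01],[0,0,0.5],0.2],[[0.22,0.195,-0.01],[0,0,0.68],0.2],[[0.257,0.257,-0.01],[0,0,0.83],0.2],[[0.257,0.257,-0.01],[0,0,0.83],0.2],[[0.257,0.257,-0.01],[0,0,0.83],0.2]]}}

```text
t: 3.35
ee_pos: [477.2, -83.1, 125.4]
tool_rot: [[-0.62, 0.784, 0.003], [0.784, 0.62, 0.0], [-0.002, 0.002, -1.0]]
force: [1.0, 0.6, 0.3]
finger_gap: 0.399
```

```bash
python3 - <<'E'
from h import *
c=np.array([615.5,-46])
def arc(a,z=120,off=-66):
    p=c+148*np.array([np.cos(np.radians(a)),np.sin(np.radians(a))]);return (*p,z,a+off)
plan([arc(a) for a in (-174,-182,-190,-198)])
E
```

```text
now [477.2 -83.1 125.4] yaw 128.34 t 3.35 F [1.  0.6 0.3] gap 0.399 j [  9.  15. -27.   0. -48. -61.]
[ 468.31075949  -61.47021256  120.         -240.        ] -> [0.09, 0.026, 0.022] [0.003, 0.002, 0.185]
[ 467.5901576   -40.83487449  120.         -248.        ] -> [0.157, 0.075, 0.022] [0.003, 0.002, 0.363]
[ 469.74845255  -20.30006971  120.         -256.        ] -> [0.216, 0.132, 0.022] [0.003, 0.002, 0.541]
[ 4.74743636e+02 -2.65484833e-01  1.20000000e+02 -2.64000000e+02] -> [0.266, 0.198, 0.022] [0.003, 0.001, 0.719]
```

>>> {"name": "carry_out", "arguments": {"series": [[[0.09,0.026,0.02],[0,0,0.18],0.2],[[0.157,0.075,0.02],[0,0,0.36],0.2],[[0.216,0.132,0.02],[0,0,0.54],0.2],[[0.266,0.198,0.02],[0,0,0.72],0.2],[[0.266,0.198,0.02],[0,0,0.72],0.2],[[0.266,0.198,0.02],[0,0,0.72],0.2]]}}

```text
t: 3.95
ee_pos: [474.7, -1.2, 119.1]
tool_rot: [[-0.102, 0.995, 0.0], [0.995, 0.102, 0.0], [-0.0, 0.0, -1.0]]
force: [0.4, -0.1, 0.0]
finger_gap: 0.398
```

```bash
python3 - <<'E'
from h import *
c=np.array([615.5,-46])
def arc(a,z=120,off=-66):
    p=c+148*np.array([np.cos(np.radians(a)),np.sin(np.radians(a))]);return (*p,z,a+off)
plan([arc(a) for a in (-206,-213,-219,-223,-227)])
E
```

```text
now [474.7  -1.2 119.1] yaw 95.87 t 3.95 F [ 0.4 -0.1  0. ] gap 0.398 j [  20.   14.  -29.    0.  -46. -104.]
[ 482.47848115   18.87892972  120.         -272.        ] -> [0.077, 0.039, -0.003] [0.0, 0.0, 0.175]
[ 491.37675594   34.60657718  120.         -279.        ] -> [0.136, 0.081, -0.003] [0.0, -0.0, 0.33]
[ 500.4823977    47.13941788  120.         -285.        ] -> [0.182, 0.122, -0.003] [0.0, -0.0, 0.464]
[ 507.25965216   54.93575729  120.         -289.        ] -> [0.21, 0.152, -0.003] [0.0, -0.0, 0.553]
[ 514.56424271   62.24034784  120.         -293.        ] -> [0.236, 0.184, -0.003] [0.0, -0.0, 0.641]
```

>>> {"name": "carry_out", "arguments": {"series": [[[0.077,0.04,0],[0,0,0.18],0.2],[[0.136,0.08,0],[0,0,0.33],0.2],[[0.182,0.122,0],[0,0,0.4],0.2],[[0.21,0.152,0],[0,0,0.4],0.2],[[0.21,0.152,0],[0,0,0.4],0.2]]}}

```text
t: 4.45
ee_pos: [507.9, 54.9, 118.9]
tool_rot: [[0.211, 0.977, 0.001], [0.977, -0.211, 0.0], [0.0, 0.001, -1.0]]
force: [-0.6, -0.6, -0.6]
finger_gap: 0.4
```

```bash
python3 - <<'E'
from h import *
from station import viewer
d=viewer.get_image("top");pickle.dump(d,open("pics/t2.pkl","wb"));cv2.imwrite("pics/t2.png",cv2.resize(d["pixels"][110:310,150:440],None,fx=2.7,fy=2.7,interpolation=2)[:,:,::-1])
c=np.array([615.5,-46])
def arc(a,z=120,off=-66):
    p=c+148*np.array([np.cos(np.radians(a)),np.sin(np.radians(a))]);return (*p,z,a+off)
plan([arc(a,off=-62) for a in (-225,-228,-231)])
E
```

```text
now [507.2  54.5 118.7] yaw 77.75 t 4.5 F [-1.1 -1.1  0.3] gap 0.398 j [  24.   18.  -24.   -0.  -48. -127.]
[ 510.84819638   58.65180362  120.         -287.        ] -> [0.019, 0.011, -0.005] [-0.0, -0.0, 0.106]
[ 516.46867026   63.98543417  120.         -290.        ] -> [0.045, 0.028, -0.005] [-0.0, -0.0, 0.172]
[ 522.36058212   69.0176023   120.         -293.        ] -> [0.07, 0.047, -0.005] [-0.0, -0.0, 0.239]
```

View pics/t2.png

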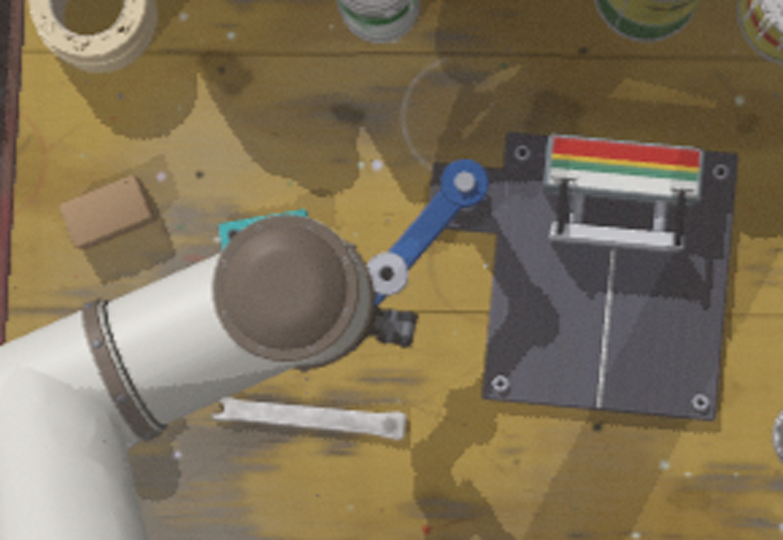

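The view shows the arm swung to about 139°, with hinge (465,182) and boss (387,272). I keep going until the stop pushes back.

>>> {"name": "carry_out", "arguments": {"series": [[[0.02,0.011,0],[0,0,0],0.2],[[0.02,0.011,0],[0,0,0],0.2]]}}

```text
t: 4.7
ee_pos: [511.0, 59.0, 118.9]
tool_rot: [[0.213, 0.977, 0.0], [0.977, -0.213, 0.0], [0.0, 0.0, -1.0]]
force: [0.3, -0.4, -0.5]
finger_gap: 0.399
```

>>> {"name": "carry_out", "arguments": {"series": [[[0.02,0.011,0],[0,0,0],0.2],[[0.02,0.011,0],[0,0,0],0.2]]}}

```text
t: 4.9
ee_pos: [513.9, 62.8, 118.7]
tool_rot: [[0.213, 0.977, -0.002], [0.977, -0.213, -0.001], [-0.002, -0.002, -1.0]]
force: [-1.7, -2.8, 2.2]
finger_gap: 0.403
```

>>> {"name": "carry_out", "arguments": {"series": [[[0.016,0.009,0],[0,0,0],0.2],[[0.016,0.009,0],[0,0,0],0.2],[[0.016,0.009,0],[0,0,0],0.2]]}}

```text
t: 5.2
ee_pos: [513.9, 63.0, 118.5]
tool_rot: [[0.214, 0.977, -0.009], [0.977, -0.214, -0.007], [-0.009, -0.008, -1.0]]
force: [-5.4, -13.2, 6.6]
finger_gap: 0.401
```

```bash
python3 - <<'E'
from h import *
plan([])
E
```

```text
now [513.9  63.  118.5] yaw 77.64 t 5.2 F [ -5.4 -13.2   6.6] gap 0.401 j [  25.   19.  -23.    0.  -49. -128.]
```

>>> {"name": "carry_out", "arguments": {"series": [[[-0.036,-0.02,0],[0,0,0],0.2],[[-0.036,-0.02,0],[0,0,0],0.2],[[-0.036,-0.02,-0.2],[0,0,0],0.2],[[-0.036,-0.02,-0.4],[0,0,0],0.2],[[-0.036,-0.02,-0.5],[0,0,0],-1],[[-0.036,-0.02,-0.5],[0,0,0],-1]]}}

```text
t: 5.8
ee_pos: [513.8, 60.7, 249.0]
tool_rot: [[0.212, 0.977, 0.012], [0.977, -0.212, 0.004], [0.007, 0.01, -1.0]]
force: [-0.3, 0.1, 0.1]
finger_gap: 0.728
```

```bash
python3 - <<'E'
from h import *
plan([(400,195,230,70),(400,195,230,36)])
E
```

```text
now [513.8  60.7 249. ] yaw 77.74 t 5.8 F [-0.3  0.1  0.1] gap 0.728 j [  25.   10.  -13.    0.  -66. -127.]
[400. 195. 230.  70.] -> [0.428, -0.56, 0.073] [0.013, -0.009, 0.172]
[400. 195. 230.  36.] -> [0.428, -0.56, 0.073] [0.01, -0.013, 0.927]
```

>>> {"name": "carry_out", "arguments": {"series": [[[0.42,-0.56,0.07],[0,0,-0.9],-1],[[0.42,-0.56,0.07],[0,0,-0.9],-1],[[0.42,-0.56,0.07],[0,0,-0.9],-1],[[0.42,-0.56,0.07],[0,0,-0.9],-1],[[0.42,-0.56,0.07],[0,0,-0.9],-1],[[0.42,-0.56,0.07],[0,0,-0.9],-1]]}}

```text
t: 6.4
ee_pos: [395.7, 192.7, 225.7]
tool_rot: [[-0.474, 0.881, -0.0], [0.881, 0.474, 0.0], [0.0, -0.0, -1.0]]
force: [-0.1, 0.2, 0.1]
finger_gap: 0.999
```

```bash
python3 - <<'E'
from h import *
plan([(397,302,230,160)])
E
```

```text
now [395.7 192.7 225.7] yaw 118.3 t 6.4 F [-0.1  0.2  0.1] gap 0.999 j [  47.    4.  -24.   -0.  -62. -109.]
[397. 302. 230. 160.] -> [0.383, 0.212, -0.017] [0.0, -0.001, -0.927]
```

>>> {"name": "carry_out", "arguments": {"series": [[[0.38,0.21,-0.02],[0,0,-0.95],-1],[[0.38,0.21,-0.02],[0,0,-0.95],-1],[[0.38,0.21,-0.02],[0,0,-0.95],-1],[[0.38,0.21,-0.02],[0,0,-0.95],-1],[[0.38,0.21,-0.02],[0,0,-0.95],-1],[[0.38,0.21,-0.02],[0,0,-0.95],-1]]}}

```text
t: 7.0
ee_pos: [398.2, 300.2, 230.6]
tool_rot: [[-0.944, 0.33, -0.001], [0.33, 0.944, -0.0], [0.0, -0.0, -1.0]]
force: [0.2, -0.0, -0.2]
finger_gap: 1.001
```

>>> {"name": "carry_out", "arguments": {"series": [[[0,0,0],[0,0,-0.88],-1],[[0,0,0],[0,0,-0.88],-1],[[0,0,0],[0,0,-0.88],-1],[[0,0,0],[0,0,-0.88],-1],[[0,0,0],[0,0,-0.88],-1],[[0,0,0],[0,0,-0.88],-1],[[0,0,0],[0,0,-0.88],-1]]}}

```text
t: 7.7
ee_pos: [398.1, 300.0, 231.1]
tool_rot: [[-0.938, -0.346, -0.0], [-0.346, 0.938, 0.0], [0.0, 0.0, -1.0]]
force: [-0.3, -0.6, -0.3]
finger_gap: 0.999
```

```bash
python3 - <<'E'
from h import *
from station import viewer
d=viewer.get_image("wrist");pickle.dump(d,open("pics/w2.pkl","wb"));cv2.imwrite("pics/w2.png",d["pixels"][:,:,::-1])
plan([(436.5,250.5,230,-142)])
print(proj(d,[[436.5,250.5,14],[436.5,250.5,66]]))
E
```

```text
now [398.  300.  231.2] yaw -159.72 t 7.75 F [ 0.3  0.2 -0.4] gap 1.004 j [ 56.  10. -17.  -0. -63. -35.]
[ 436.5  250.5  230.  -142. ] -> [-0.076, -0.239, 0.005] [0.0, -0.0, -0.394]
[[300.0928811  142.29047272]
 [296.85904476 146.11524266]]
```

View pics/w2.png

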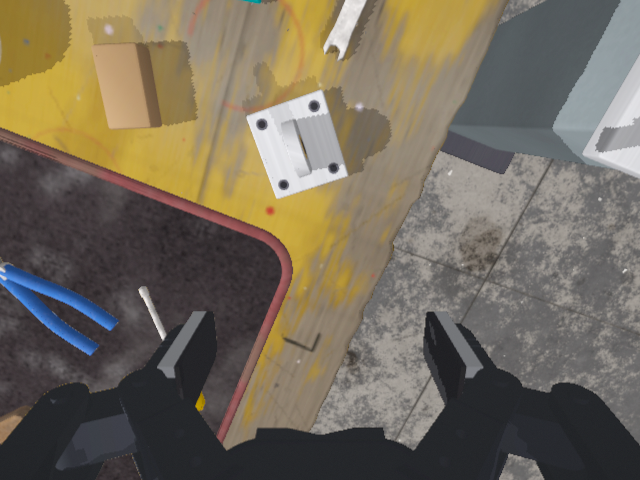

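The bracket's top corners are at (247,116), (323,91), (347,175) and (279,198), which agrees with the prediction to about 3 px.

```bash
python3 - <<'E'
from h import *
d=pickle.load(open("pics/w2.pkl","rb"));hsv=cv2.cvtColor(d["pixels"],cv2.COLOR_RGB2HSV)
an=lambda v:np.degrees(np.arctan2(v[1],v[0]))
m=((hsv[...,1]<45)&(hsv[...,2]>120)).astype(np.uint8);k=np.zeros_like(m);k[85:205,240:352]=m[85:205,240:352]
c=max(cv2.findContours(k,0,1)[0],key=cv2.contourArea);b=cv2.boxPoints(cv2.minAreaRect(c))
for q in (b,[[247,116],[323,91],[347,175],[279,198]]):
    P=ray(d,q,14);print(np.round(q,1).tolist(),P.mean(0).round(1),[(round(np.linalg.norm(P[i]-P[i-1]),1),round(an(P[i]-P[i-1]),1)) for i in range(4)])
E
```

```text
[[244.6999969482422, 115.19999694824219], [321.70001220703125, 88.4000015258789], [351.70001220703125, 174.6999969482422], [274.70001220703125, 201.5]] [436.8 254.9  14. ] [(np.float64(86.0), np.float64(-52.9)), (np.float64(75.8), np.float64(-141.9)), (np.float64(84.0), np.float64(131.0)), (np.float64(81.6), np.float64(39.5))]
[[247, 116], [323, 91], [347, 175], [279, 198]] [436.1 254.6  14. ] [(np.float64(82.6), np.float64(-50.5)), (np.float64(74.4), np.float64(-142.8)), (np.float64(80.3), np.float64(127.6)), (np.float64(71.6), np.float64(39.0))]
```

```bash
python3 - <<'E'
from h import *
plan([(436.5,253,120,-141.7),(436.5,253,26,-141.7)])
E
```

```text
now [398.  300.  231.2] yaw -159.72 t 7.75 F [ 0.3  0.2 -0.4] gap 1.004 j [ 56.  10. -17.  -0. -63. -35.]
[ 436.5  253.   120.  -141.7] -> [-0.079, -0.23, 0.445] [0.0, -0.0, -0.4]
[ 436.5  253.    26.  -141.7] -> [-0.079, -0.23, 0.821] [0.0, -0.0, -0.4]
```

>>> {"name": "carry_out", "arguments": {"series": [[[-0.08,-0.23,0.3],[0,0,-0.4],-1],[[-0.08,-0.23,0.44],[0,0,-0.4],-1],[[-0.08,-0.23,0.44],[0,0,-0.4],-1],[[-0.08,-0.23,0.44],[0,0,-0.4],-1],[[-0.08,-0.23,0.6],[0,0,-0.4],-1],[[-0.08,-0.23,0.75],[0,0,-0.4],-1],[[-0.08,-0.23,0.82],[0,0,-0.4],-1],[[-0.08,-0.23,0.82],[0,0,-0.4],-1]]}}

```text
t: 8.55
ee_pos: [436.3, 253.4, 25.5]
tool_rot: [[-0.783, -0.622, -0.002], [-0.622, 0.783, -0.002], [0.003, -0.001, -1.0]]
force: [0.2, 0.4, 0.2]
finger_gap: 1.0
```

>>> {"name": "carry_out", "arguments": {"series": [[[0,0,0],[0,0,0],1],[[0,0,0],[0,0,0],1],[[0,0,0],[0,0,0],1],[[0,0,0],[0,0,0],1],[[0,0,0],[0,0,0],1],[[0,0,0],[0,0,0],1],[[0,0,0],[0,0,0],1],[[0,0,0],[0,0,0],1],[[0,0,0],[0,0,0],1]]}}

```text
t: 9.45
ee_pos: [437.0, 253.6, 27.0]
tool_rot: [[-0.782, -0.623, 0.001], [-0.623, 0.782, 0.001], [-0.001, -0.0, -1.0]]
force: [-1.5, 0.3, 5.2]
finger_gap: 0.13
```

>>> {"name": "carry_out", "arguments": {"series": [[[0,0,-0.1],[0,0,0],1],[[0,0,-0.3],[0,0,0],1],[[0,0,-0.5],[0,0,0],1],[[0,0,-0.66],[0,0,0],1],[[0,0,-0.66],[0,0,0],1],[[0,0,-0.66],[0,0,0],1]]}}

```text
t: 10.05
ee_pos: [436.0, 253.0, 191.0]
tool_rot: [[-0.783, -0.622, -0.001], [-0.622, 0.783, 0.001], [0.0, 0.001, -1.0]]
force: [-0.2, -0.3, -3.4]
finger_gap: 0.137
```

```bash
python3 - <<'E'
from h import *
plan([(415,40,190,-165)])
E
```

```text
now [436. 253. 191.] yaw -141.54 t 10.05 F [-0.2 -0.3 -3.4] gap 0.137 j [ 49.  12. -20.  -0. -58. -10.]
[ 415.   40.  190. -165.] -> [0.596, -0.615, 0.004] [0.001, -0.001, 0.521]
```

>>> {"name": "carry_out", "arguments": {"series": [[[0.6,-0.62,0],[0,0,0.52],1],[[0.6,-0.62,0],[0,0,0.52],1],[[0.6,-0.62,0],[0,0,0.52],1],[[0.6,-0.62,0],[0,0,0.52],1],[[0.6,-0.62,0],[0,0,0.52],1],[[0.6,-0.62,0],[0,0,0.52],1]]}}

```text
t: 10.65
ee_pos: [413.4, 35.9, 188.8]
tool_rot: [[-0.966, -0.257, -0.006], [-0.257, 0.967, -0.002], [0.006, -0.0, -1.0]]
force: [0.5, -0.4, -2.7]
finger_gap: 0.132
```

```bash
python3 - <<'E'
from h import *
plan([(440,-161,190,-185.1)])
E
```

```text
now [413.4  35.9 188.8] yaw -165.13 t 10.65 F [ 0.5 -0.4 -2.7] gap 0.132 j [ 28.   4. -31.  -0. -56. -13.]
[ 440.  -161.   190.  -185.1] -> [0.1, -0.789, -0.004] [-0.002, -0.008, 0.444]
```

>>> {"name": "carry_out", "arguments": {"series": [[[0.15,-0.45,0],[0,0,0.44],1],[[0.15,-0.45,0],[0,0,0.44],1],[[0.15,-0.45,0],[0,0,0.44],1],[[0.15,-0.45,0],[0,0,0.44],1],[[0.15,-0.45,0],[0,0,0.44],1],[[0.15,-0.45,0],[0,0,0.44],1]]}}

```text
t: 11.25
ee_pos: [409.0, -78.8, 190.5]
tool_rot: [[-0.997, 0.08, -0.002], [0.08, 0.997, 0.0], [0.002, -0.0, -1.0]]
force: [-0.0, 0.3, -2.9]
finger_gap: 0.131
```

```bash
python3 - <<'E'
from h import *
from station import viewer
d=viewer.get_image("wrist");pickle.dump(d,open("pics/w3.pkl","wb"));cv2.imwrite("pics/w3.png",d["pixels"][:,:,::-1])
plan([(440,-161,190,-185.1)])
E
```

```text
now [409.1 -78.8 190.7] yaw 175.43 t 11.3 F [ 0.4 -1.3 -2.7] gap 0.134 j [ 12.   4. -30.  -0. -56. -16.]
[ 440.  -161.   190.  -185.1] -> [-0.149, -0.318, 0.003] [-0.0, -0.001, 0.012]
```

View pics/w3.png

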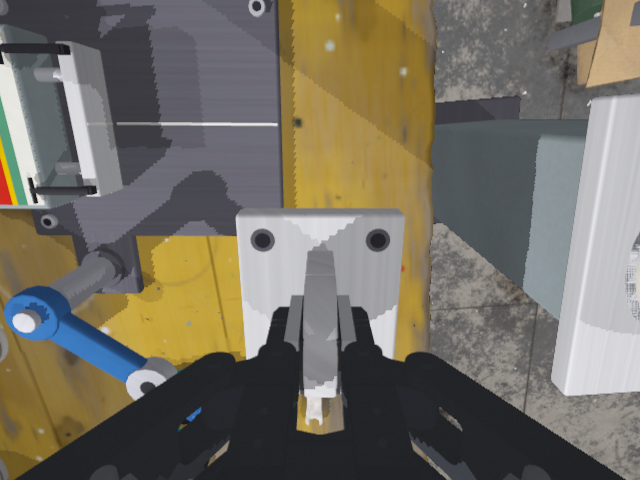

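The view shows the white line from (117,124) to (278,124), the bracket held level with holes at (262,240) and (378,240), and its far edge at rows 209–215.

```bash
python3 - <<'E'
from h import *
d=pickle.load(open("pics/w3.pkl","rb"));im=d["pixels"];g=cv2.cvtColor(im,cv2.COLOR_RGB2GRAY)
s=sensors.get_state();T=s["tool_rot"];e=s["ee_pos"];an=lambda v:np.degrees(np.arctan2(v[1],v[0]))
for u in (290,320,350): print(u,g[203:222,u].tolist())
L=[]
for u in range(125,275,5):
    w=np.clip(g[116:132,u].astype(float)-130,0,None)
    if w.sum()>0: L.append((u,116+(w@np.arange(16))/w.sum()))
p=np.polyfit(*np.array(L).T,1);print("line px",p,np.polyval(p,[117,278]))
Q=ray(d,[[117,np.polyval(p,117)],[278,np.polyval(p,278)]],12);print("line",Q.round(1),an(Q[0]-Q[1]))
fr=np.array([ [280,30],[279,60],[282,200]]);print("bed front px row profile",[np.abs(np.diff(g[r,265:300].astype(int))).argmax()+265 for r in (40,80,160,200)])
m=(g<90).astype(np.uint8)
H=[]
for x0 in (245,361):
    k=m[225:256,x0:x0+34];M=cv2.moments(k,True);H.append((x0+M['m10']/M['m00'],225+M['m01']/M['m00']))
print("holes",H);zt=s["ee_pos"][2]-27+14
P=ray(d,H,zt);print("holes w",P.round(1),"ang",an(P[1]-P[0]),"tool yaw",an(T[:,0]),"hole mid in tool",T.T@(P.mean(0)-e))
for r in (209,212,215):
    print(r,"edge in tool",(T.T@(ray(d,[320,r],zt)[0]-e)).round(2),(T.T@(ray(d,[320,r],zt-14)[0]-e)).round(2))
# fence pad face, top corners approx
F=ray(d,[[98,41],[122,188]],49.5);print("pad",F,an(F[0]-F[1])+90)
E
```

```text
290 [120, 120, 121, 120, 121, 120, 120, 121, 121, 123, 126, 139, 155, 175, 195, 213, 220, 208, 201]
320 [159, 158, 158, 158, 154, 134, 120, 121, 121, 123, 126, 139, 154, 173, 194, 212, 218, 218, 218]
350 [152, 149, 148, 150, 146, 131, 119, 122, 123, 121, 124, 133, 150, 171, 191, 210, 215, 216, 216]
line px [7.45848253e-03 1.21994561e+02] [122.86720325 124.06801894]
line [[ 572.2 -169.9   12. ]
 [ 437.3 -158.2   12. ]] -4.94190606232005
bed front px row profile [np.int64(292), np.int64(279), np.int64(295), np.int64(283)]
holes [(262.05607476635515, 240.07943925233644), (377.5088161209068, 239.92443324937028)]
holes w [[ 432.3 -109.8  177.7]
 [ 380.3 -105.7  177.7]] ang 175.51824541399176 tool yaw 175.42964582157023 hole mid in tool [  0.43928656 -29.13119501  13.00291947]
209 edge in tool [  0.52 -43.47  13.  ] [  0.54 -40.1   27.  ]
212 edge in tool [  0.52 -42.12  13.  ] [  0.54 -38.63  27.  ]
215 edge in tool [  0.52 -40.76  13.  ] [  0.54 -37.15  27.  ]
pad [[ 551.69180557 -222.90494067   49.5       ]
 [ 560.92855703 -120.51285966   49.5       ]] -5.154678583883097
```

```bash
python3 - <<'E'
from h import *
d=pickle.load(open("pics/w3.pkl","rb"));print(ray(d,[[98,41],[122,188]],13.5))
plan([(522.6,-167.1,190,175),(522.6,-167.1,48,175)])
E
```

```text
[[ 570.62596988 -230.97065938   13.5       ]
 [ 581.03490714 -115.58455724   13.5       ]]
now [409.1 -78.8 190.7] yaw 175.43 t 11.3 F [ 0.4 -1.3 -2.7] gap 0.134 j [ 12.   4. -30.  -0. -56. -16.]
[ 522.6 -167.1  190.   175. ] -> [-0.481, -0.316, 0.002] [-0.0, -0.001, 0.01]
[ 522.6 -167.1   48.   175. ] -> [-0.481, -0.316, 0.57] [-0.0, -0.001, 0.01]
```

>>> {"name": "carry_out", "arguments": {"series": [[[-0.48,-0.315,0],[0,0,0.01],1],[[-0.48,-0.315,0],[0,0,0.01],1],[[-0.48,-0.315,0],[0,0,0.01],1],[[-0.48,-0.315,0],[0,0,0.01],1],[[-0.48,-0.315,0.2],[0,0,0.01],1],[[-0.48,-0.315,0.4],[0,0,0.01],1],[[-0.48,-0.315,0.57],[0,0,0.01],1],[[-0.48,-0.315,0.57],[0,0,0.01],1],[[-0.48,-0.315,0.57],[0,0,0.01],1]]}}

```text
t: 12.2
ee_pos: [522.9, -167.4, 49.2]
tool_rot: [[-0.996, 0.087, -0.001], [0.087, 0.996, -0.001], [0.001, -0.001, -1.0]]
force: [1.2, -0.1, -1.5]
finger_gap: 0.137
```

>>> {"name": "carry_out", "arguments": {"series": [[[0,0,0.02],[0,0,0],1],[[0,0,0.02],[0,0,0],1],[[0,0,0.03],[0,0,0],1],[[0,0,0.03],[0,0,0],1]]}}

```text
t: 12.6
ee_pos: [522.5, -168.0, 42.2]
tool_rot: [[-0.996, 0.09, 0.002], [0.09, 0.996, 0.0], [-0.002, 0.0, -1.0]]
force: [0.9, -0.8, -2.8]
finger_gap: 0.133
```

```bash
python3 - <<'E'
from h import *
plan([(522.6,-167.1,39,175)])
E
```

```text
now [ 522.5 -168.    42.2] yaw 174.86 t 12.6 F [ 0.9 -0.8 -2.8] gap 0.133 j [ -1.  27. -23.  -0. -40.  -4.]
[ 522.6 -167.1   39.   175. ] -> [0.0, 0.004, 0.013] [0.0, 0.002, -0.003]
```

Not down yet, so I lower it in small steps.

>>> {"name": "carry_out", "arguments": {"series": [[[0,0.003,0.008],[0,0,0],1],[[0,0.003,0.008],[0,0,0],1],[[0,0.003,0.012],[0,0,0],1],[[0,0.003,0.012],[0,0,0],1]]}}

```text
t: 13.0
ee_pos: [522.3, -167.3, 39.0]
tool_rot: [[-0.996, 0.089, -0.0], [0.089, 0.996, -0.0], [-0.0, -0.0, -1.0]]
force: [-1.7, 1.6, 3.8]
finger_gap: 0.136
```

>>> {"name": "carry_out", "arguments": {"series": [[[0,0,0.006],[0,0,0],1],[[0,0,0.006],[0,0,0],1],[[0,0,0.006],[0,0,0],1]]}}

```text
t: 13.3
ee_pos: [522.3, -167.3, 39.0]
tool_rot: [[-0.996, 0.089, 0.0], [0.089, 0.996, -0.0], [-0.0, -0.0, -1.0]]
force: [-5.6, 2.4, 13.1]
finger_gap: 0.133
```

```bash
python3 - <<'E'
from h import *
from station import viewer
d=viewer.get_image("wrist");pickle.dump(d,open("pics/w4.pkl","wb"));a=d["pixels"]
d=viewer.get_image("top");pickle.dump(d,open("pics/t4.pkl","wb"));b=d["pixels"][150:275,320:430]
b=cv2.resize(b,None,fx=3.2,fy=3.2,interpolation=2);a=cv2.resize(a,(453,340))
b=cv2.resize(b,(300,340));cv2.imwrite("pics/c4.png",cv2.imread and np.hstack([a,b])[:,:,::-1])
plan([])
E
```

```text
now [ 522.3 -167.3   39. ] yaw 174.91 t 13.4 F [-4.9  2.3 14.2] gap 0.128 j [ -1.  27. -24.   0. -39.  -4.]
```

View pics/c4.png

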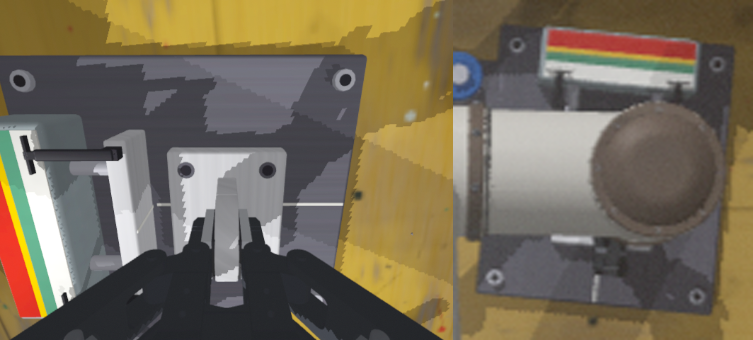

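The wrist view shows the bracket flat on the bed just short of the pad, with the white line visible on both sides (display (163,205) and (313,204)). Now I measure its centring.

```bash
python3 - <<'E'
from h import *
d=pickle.load(open("pics/w4.pkl","rb"));g=cv2.cvtColor(d["pixels"],cv2.COLOR_RGB2GRAY).astype(float)
s=sensors.get_state();an=lambda v:np.degrees(np.arctan2(v[1],v[0]))
def col(u,r0,r1):
    w=np.clip(g[r0:r1,u]-np.median(g[r0:r1,u])-25,0,None);return r0+(w@np.arange(r1-r0))/w.sum()
L=np.array([(u,col(u,278,300)) for u in list(range(226,232,2))+list(range(415,475,6))]);p=np.polyfit(*L.T,1);print(L.round(1).tolist())
Q=ray(d,[[228,np.polyval(p,228)],[470,np.polyval(p,470)]],12);a=np.radians(an(Q[0]-Q[1]));n=np.array([-np.sin(a),np.cos(a)]);print("line ang",np.degrees(a))
for u in (260,290,320,350,380): print(u,g[203:226,u].astype(int).tolist())
m=(g<100).astype(np.uint8);H=[]
for x0 in (250,366):
    k=m[226:256,x0:x0+26];M=cv2.moments(k,True);H.append((x0+M['m10']/M['m00'],226+M['m01']/M['m00']))
P=ray(d,H,26);print("holes",H,"yaw rel line",an(P[0]-P[1])-np.degrees(a),"n-dist to line",[(q[:2]-Q[0][:2])@n for q in P])
for r in (207,209,211,213,215,218): print(r,[(ray(d,[320,r],z)[0][:2]-Q[0][:2])@n for z in (12,26)])
# hole offset from w2 (bracket on bench)
d2=pickle.load(open("pics/w2.pkl","rb"));h=ray(d2,[[262,124.5],[314,105.5],[333.5,168],[284,184.5]],14);print("hole spacing",[np.linalg.norm(h[i]-h[i-1]) for i in range(4)])
E
```

```text
[[226.0, 288.4], [228.0, 288.5], [230.0, 288.4], [415.0, 288.0], [421.0, 288.1], [427.0, 288.1], [433.0, 288.1], [439.0, 288.1], [445.0, 288.0], [451.0, 288.0], [457.0, 288.0], [463.0, 288.1], [469.0, 288.1]]
line ang -4.910712480153673
260 [69, 68, 69, 66, 67, 113, 130, 131, 132, 136, 140, 150, 161, 179, 196, 212, 217, 217, 217, 217, 217, 217, 217]
290 [69, 69, 69, 68, 67, 113, 129, 130, 132, 133, 136, 144, 156, 173, 190, 206, 212, 213, 213, 213, 213, 213, 213]
320 [69, 69, 68, 68, 66, 113, 130, 130, 132, 133, 135, 144, 156, 172, 188, 206, 211, 212, 212, 212, 212, 212, 212]
350 [69, 69, 68, 66, 67, 113, 129, 132, 133, 131, 131, 140, 153, 169, 186, 201, 208, 208, 208, 184, 152, 143, 144]
380 [68, 68, 68, 66, 67, 113, 131, 133, 131, 131, 133, 136, 141, 143, 144, 145, 146, 146, 146, 146, 145, 145, 145]
holes [(260.5888888888889, 240.57037037037037), (377.52668213457076, 240.0232018561485)] yaw rel line 0.16501563759822346 n-dist to line [np.float64(-30.667155642283316), np.float64(-30.819444409390528)]
207 [np.float64(-42.859365620075536), np.float64(-46.13898455934524)]
209 [np.float64(-41.87966827914376), np.float64(-45.24012784503011)]
211 [np.float64(-40.89645124132466), np.float64(-44.338041864851604)]
213 [np.float64(-39.909695504995554), np.float64(-43.43270918512333)]
215 [np.float64(-38.91938193150954), np.float64(-42.524112246441554)]
218 [np.float64(-37.427198420260915), np.float64(-41.15505762922632)]
hole spacing [np.float64(59.88336985053762), np.float64(51.974653750419506), np.float64(60.4083955928385), np.float64(51.61303967903434)]
```

>>> {"name": "carry_out", "arguments": {"series": [[[0,0.002,-0.008],[0,0,0],1],[[-0.012,0.002,-0.008],[0,0,0],1],[[-0.024,0.002,-0.008],[0,0,0],1],[[-0.036,0.002,-0.008],[0,0,0],1],[[-0.048,0.002,-0.008],[0,0,0],1],[[-0.048,0.002,-0.008],[0,0,0],1]]}}

```text
t: 14.0
ee_pos: [534.4, -168.2, 39.0]
tool_rot: [[-0.996, 0.089, -0.001], [0.089, 0.996, -0.0], [0.001, -0.0, -1.0]]
force: [-2.3, -0.3, 3.7]
finger_gap: 0.136
```

>>> {"name": "carry_out", "arguments": {"series": [[[-0.01,0,0],[0,0,0],1],[[-0.02,0,0],[0,0,0],1],[[-0.03,0,0],[0,0,0],1],[[-0.03,0,0],[0,0,0],1],[[-0.03,0,0],[0,0,0],1]]}}

```text
t: 14.5
ee_pos: [538.0, -168.6, 39.2]
tool_rot: [[-0.996, 0.089, -0.008], [0.089, 0.996, 0.0], [0.008, -0.0, -1.0]]
force: [-10.0, 2.5, 13.4]
finger_gap: 0.13
```

```bash
python3 - <<'E'
from h import *
from station import viewer
d=viewer.get_image("wrist");pickle.dump(d,open("pics/w5.pkl","wb"));a=d["pixels"]
cv2.imwrite("pics/w5.png",cv2.resize(a[120:,:420],None,fx=1.6,fy=1.6,interpolation=2)[:,:,::-1])
plan([])
E
```

```text
now [ 538.  -168.6   39.2] yaw 174.87 t 14.55 F [-10.5   2.3  12.9] gap 0.13 j [ -1.  28. -21.  -0. -41.  -4.]
```

View pics/w5.png

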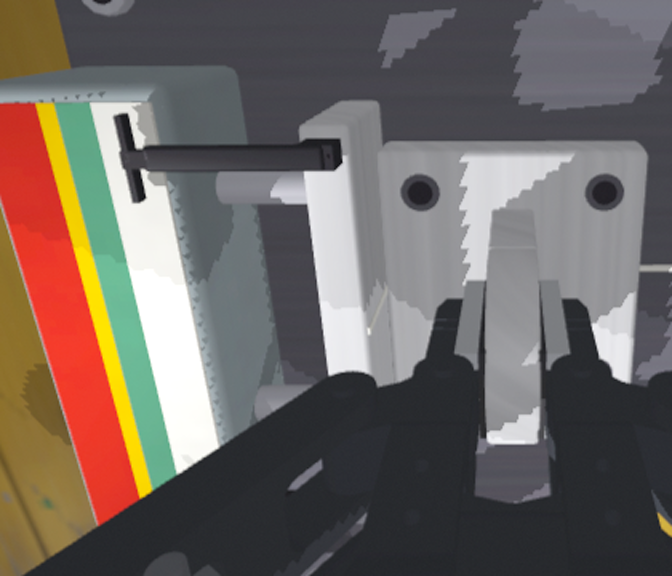

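The bracket has just met the pad. The pointer bar, display (128,158), is still in the white, with green starting near column 108. I push on with less down-force.

>>> {"name": "carry_out", "arguments": {"series": [[[0,0,-0.01],[0,0,0],1],[[-0.01,0,-0.012],[0,0,0],1],[[-0.02,0,-0.012],[0,0,0],1],[[-0.03,0,-0.012],[0,0,0],1],[[-0.03,0,-0.012],[0,0,0],1]]}}

```text
t: 15.05
ee_pos: [546.0, -169.1, 40.1]
tool_rot: [[-0.996, 0.09, -0.008], [0.09, 0.996, 0.001], [0.008, 0.0, -1.0]]
force: [-7.6, 0.3, 1.4]
finger_gap: 0.132
```

```bash
python3 - <<'E'
from h import *
plan([])
E
```

```text
now [ 546.  -169.1   40.1] yaw 174.84 t 15.05 F [-7.6  0.3  1.4] gap 0.132 j [ -1.  29. -20.  -0. -42.  -4.]
```

>>> {"name": "carry_out", "arguments": {"series": [[[-0.006,0,0.002],[0,-0.006,0],1],[[-0.012,0,0.004],[0,-0.012,0],1],[[-0.012,0,0.004],[0,-0.012,0],1],[[-0.012,0,0.004],[0,-0.012,0],1]]}}

```text
t: 15.45
ee_pos: [547.9, -169.3, 39.2]
tool_rot: [[-0.996, 0.09, -0.001], [0.09, 0.996, 0.0], [0.001, -0.0, -1.0]]
force: [-8.6, 0.8, 1.6]
finger_gap: 0.134
```

```bash
python3 - <<'E'
from h import *
from station import viewer
d=viewer.get_image("wrist");pickle.dump(d,open("pics/w6.pkl","wb"));a=d["pixels"]
d=viewer.get_image("top");pickle.dump(d,open("pics/t6.pkl","wb"));b=cv2.resize(d["pixels"][150:275,305:430],(480,480),interpolation=2)[:230]
a=cv2.resize(a[120:,:420],(480,411));b=cv2.copyMakeBorder(cv2.resize(b,(320,153)),0,258,0,0,0)
cv2.imwrite("pics/w6.png",np.hstack([a,b])[:,:,::-1])
plan([])
E
```

```text
now [ 547.9 -169.3   39.1] yaw 174.84 t 15.55 F [-7.9  1.8  1.7] gap 0.133 j [ -1.  29. -20.  -0. -41.  -4.]
```

View pics/w6.png

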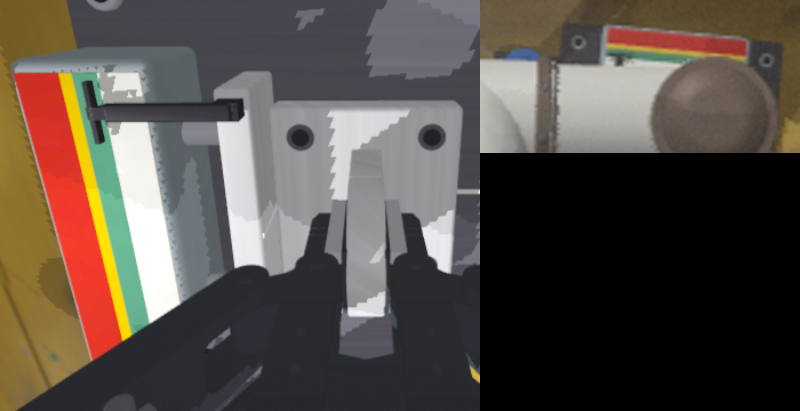

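The pointer bar, display (94,112), now stands in the green (columns 80–105), and the bracket is against the pad. Last numeric check: centring, squareness and the guide arm.

```bash
python3 - <<'E'
from h import *
from station import viewer
d=pickle.load(open("pics/w6.pkl","rb"));g=cv2.cvtColor(d["pixels"],cv2.COLOR_RGB2GRAY).astype(float);an=lambda v:np.degrees(np.arctan2(v[1],v[0]))
def col(u,r0,r1):
    w=np.clip(g[r0:r1,u]-np.median(g[r0:r1,u])-25,0,None);return r0+(w@np.arange(r1-r0))/w.sum()
L=np.array([(u,col(u,276,300)) for u in range(416,490,4)]);p=np.polyfit(*L.T,1)
Q=ray(d,[[416,np.polyval(p,416)],[488,np.polyval(p,488)]],12);print(p,"line",an(Q[0]-Q[1]))
a=np.radians(-4.95);n=np.array([-np.sin(a),np.cos(a)]);m=(g<100).astype(np.uint8);H=[]
for x0 in (250,366):
    k=m[226:256,x0:x0+26];M=cv2.moments(k,True);H.append((x0+M['m10']/M['m00'],226+M['m01']/M['m00']))
P=ray(d,H,26);print("yaw",an(P[0]-P[1])+4.95,"offset",(P.mean(0)[:2]-Q.mean(0)[:2])@n+30)
b=ray(d,[94*.875,112*.875+120],55)[0];gr=ray(d,[[105*.875,218],[80*.875,218]],52);print("bar",b,"green from/to",gr)
s=viewer.get_image("scene");hs=cv2.cvtColor(s["pixels"],cv2.COLOR_RGB2HSV)
k=((abs(hs[...,0].astype(int)-107)<8)&(hs[...,1]>150)&(hs[...,2]>60)).astype(np.uint8);k[:, :220]=0;k[:,400:]=0
c=max(cv2.findContours(k[:300],0,1)[0],key=cv2.contourArea);print("arm px",cv2.boundingRect(c),"knob end pred",proj(s,[[510,58,106]]),"pivot",proj(s,[[615.5,-46,106]]))
plan([])
E
```

```text
[-2.71661557e-03  2.88519545e+02] line -4.954697598378564
yaw 0.013150933102652473 offset -0.6286466554411696
bar [ 628.70633011 -223.6965135    55.        ] green from/to [[ 627.25607119 -222.76323212   52.        ]
 [ 635.29586004 -223.48301089   52.        ]]
arm px (288, 207, 29, 22) knob end pred [[269.38916849 250.48051691]] pivot [[311.83467234 202.59783973]]
now [ 547.9 -169.3   39.1] yaw 174.84 t 15.6 F [-8.3  0.9  1.6] gap 0.132 j [ -1.  29. -20.  -0. -41.  -4.]
```

>>> {"name": "carry_out", "arguments": {"series": [[[-0.004,0.001,0],[0,0,0],1],[[-0.008,0.002,0],[0,-0.002,0],1],[[-0.008,0.002,0],[0,-0.002,0],1],[[-0.008,0.002,0],[0,-0.002,0],1],[[-0.008,0.002,0],[0,-0.002,0],1],[[-0.008,0.002,0],[0,-0.002,0],1]]}}

```text
t: 16.2
ee_pos: [549.5, -169.4, 39.1]
tool_rot: [[-0.996, 0.09, -0.0], [0.09, 0.996, -0.0], [0.0, -0.0, -1.0]]
force: [-9.1, -0.4, 1.6]
finger_gap: 0.131
```

```bash
python3 - <<'E'
from h import *
from station import viewer
d=viewer.get_image("wrist");a=cv2.resize(d["pixels"][160:360,40:280],None,fx=1.8,fy=1.8,interpolation=2)
s=viewer.get_image("scene");b=cv2.resize(s["pixels"][180:300,220:420],(600,360))[:, :350]
cv2.imwrite("pics/w7.png",np.hstack([a,b])[:,:,::-1] if a.shape[0]==b.shape[0] else a[:,:,::-1])
plan([])
E
```

```text
now [ 549.5 -169.4   39.1] yaw 174.83 t 16.3 F [-8.5 -1.2  2.2] gap 0.135 j [ -1.  29. -20.   0. -41.  -4.]
```

View pics/w7.png

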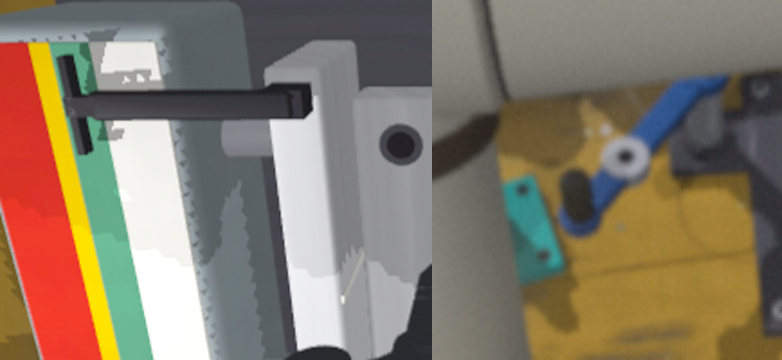

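The bar (75,104) sits mid-green once parallax is allowed for, clear of the yellow, and the guide arm is still out at its stop. Handing in.

```bash
python3 -c "
from station import manip; print(manip.sign_off())"
```

```text
the job is handed in; nothing more can be done
None
```

The job is done and handed in at about 16 s of the 64 s allowed; no verdict is reported.

- **Guide arm:** I swung it by its knob to the left until the stop pushed back with about 14 N. The last scene picture shows it still out there.
- **Bracket:** I gripped the pale bracket by its lug and set it flat on the bed. I then pushed it against the fence with the fingers still gripping. The last squareness and centring check came just before a final nudge of about 1.6 mm. It showed the bracket square to within about 0.2° and within about 0.7 mm of the white line.
- **Fence:** The one pointer in view stands about mid-green, clear of the yellow. The wrist reads about 8.5–9 N along the push, and the fence is pushed back roughly 11–13 mm. The other pointer was hidden behind the gripper.

**Checks that disagreed**
- The top and wrist cameras put the white line about 2–3 mm apart. I used the wrist camera, which showed the line and bracket together.
- Before the last nudge, the estimates of how far the fence was pushed back ranged from 9.5 to 11.5 mm, so I added that nudge.
- While pushing, the tool briefly tilted by 0.5°. I corrected it, and the final tilt is about 0.

I did not touch the cork block, dish or spanner, but I took no separate final measurement of them.

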